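Level the sprung feeder shelf and hold it pressed

TASK

Put the spirit level flat into the pocket on the little feeder shelf and let go of it. Then take hold of the wing knob at the end of the shelf, push that end fully down onto its foot and turn the knob until the bubble rests between the two lines of the level. Finish still holding the knob with the shelf pressed down and the bubble centred, so that I can lock the foot; leave the other things on the table where they are.

Things in the scene. Friction and masses are not known exactly. Their poses are not given: they have to be found in the camera images.
- level: spirit level: bar 130 long x 30 wide x 42 high (mm), aluminium, black end caps, standing on the table, about 190 g. Origin: centre of its underside; x along its length, z up. On top a green vial, 54 mm long, rising to 54 mm above the underside, with a pale bubble 14 mm long and two black lines round it 9.5 mm either side of the middle.
- bubble (a joint): where the bubble's middle is along the level's x axis, m: 0 is centred, travel +-0.018. It drifts to the higher end, 4 mm for each 0.01 rad of tilt, and needs about 1 s to come to rest. It is wholly between the lines within +-0.0025.
- pocket (a point): centre of the floor of the pocket on the shelf, about 56 mm above the table. z: normal of the shelf, up; y: along shelf and pocket, away from the knob. Inside 134 (y) x 34 mm (x), bounded by lips 6 mm thick, 13 mm high, tops sloped: one across each end, 30 mm of lip at each end of both long sides; the middle 74 mm of the long sides is open for fingers. The level fits either way round.
- hinge (a point): middle of the hinge pin at the end of the shelf away from the knob, 45 mm above the table; y points along the shelf, away from the knob. The shelf is a wooden board 300 x 120 x 10 mm over a fixed dark base plate 310 x 130 mm, the hinge 10 mm from its end. As it stands it may slope by up to 0.02 rad either way.
- shelf (a joint): how far the shelf is pressed down about its hinge, rad: 0 sprung up, 0.025 fully down on its foot (the knob end then has sunk 6 mm). Springs push it up again when let go; at the knob about 3 N begin to move it and 5 N hold it fully down. The bubble should be centred with the shelf fully down.
- foot (a joint): turn of the wing knob, rad, growing clockwise seen from above; range -0.3 to 2. Each rad clockwise raises the knob end of the shelf (knob included) by 6 mm, tilts the shelf 0.025 rad and moves the bubble 10 mm towards the knob. It stays where left; 0.2 N m turns it. At the start the foot is always too low: with the shelf fully down it needs 0.4 to 1.4 rad clockwise.
- wing: wing knob, grey plastic, 150 mm from the centre of the pocket, at the other end of the shelf from the hinge: round flange 60 mm across with an upright bar, 50 long x 12 thick x 32 mm high, to be pinched across its thickness. Origin: centre of the top of the flange, at the foot of the bar, on the turning axis, about 65 mm above the table; x along the bar, z up. Turns with joint foot.
- canister: steel canister with screw-top lid, 100 mm across, 138 mm high; origin about the centre of its underside. Bystander, to be left alone.
- scoop: orange plastic scoop, about 195 mm long, lying flat; origin near its middle. Bystander, to be left alone.
- pot: small empty terracotta pot, 72 mm across, 65 mm high; origin about the centre of its underside. Bystander, to be left alone.
- mug: blue ceramic mug, 76 mm across, 85 mm high; origin about the centre of its underside. Bystander, to be left alone.
- brush: hand brush, 200 mm long, lying flat; origin about the centre of its underside. Bystander, to be left alone.
Things that resemble listed ones, but are neither listed nor needed, are in the scene too. Of the things shaped like the level, the aluminium one is meant.

How it is judged (in metres and radians):
On the way:
1. the level sits flat in the pocket, let go (x of level in the frame of pocket between -0.004 and 0.004 m and y of level in the frame of pocket between -0.004 and 0.004 m and z of level in the frame of pocket between -0.003 and 0.003 m and angle between the z axis of level and the z axis of pocket, either way round below 0.03 rad and angle between the x axis of level and the y axis of pocket, either way round below 0.08 rad and contact force between each of the arm, the fingers and level below 0.2 N), for 0.3 s.
At the end, for the whole second after the job is handed in: The level sits in the pocket (within 4 mm and 0.03 rad of flat), untouched by the robot; the fingers hold the wing knob; the shelf is pressed to more than 0.020 of its 0.025 rad; the bubble stays within 3 mm of the middle (all of step 1 and value of joint shelf above 0.02 rad and value of joint bubble between -0.003 and 0.003 m and contact force between the fingers and wing above 2 N); the arm keeps its last pose, push and grip.
It fails at once if a bystander was shifted by more than 40 mm (distance of any of canister, scoop, pot, mug, brush from where it was at the start of the episode above 0.04 m).
It also fails if it takes over 45 s, if anything falls off the work surface, if the arm or the gripper's body presses on something with over 40 N, if the wrist force passes 120 N, or if a joint passes its speed limit or range.

ROBOT

A 6-joint arm with a two-finger parallel gripper is mounted at the origin on the work surface. World frame = base frame: x ahead of the robot, y to its left, z up, the work surface at z = 0. Lengths are in m, angles in degrees, forces in N, time in s.
With the tool pointing down it reaches from about 0.25 to 0.725 m from the base axis. Payload 9.7 kg.
Tool frame: the origin (TCP) lies midway between the tips of the shut fingers; the grasp point (between the pads) lies 19 mm behind it (bot.hold_point_z is the distance from the TCP to the grasp point, in m); z points along the fingers, y is the line along which they close (so a half turn about z gives the same grasp; the last joint's range is limited). The gripper opens to 85 mm and grips with 20 to 120 N. Pads are 22 mm wide; open, the fingers measure 114 mm over their backs; the gripper's body (76 mm by 85 mm) begins 54 mm behind the grasp point. The pads swing forward as they close: fully open they stand 13 mm farther back than shut.
Start: joints at [72.594, 4.979, 10.078, 95.1, 0, 90], TCP at [0.165, 0.525, 0.231] pointing down, gripper open.
Joint ranges: [-179.16, 179.16], [-48.56, 103.87], [-65.8, 70.77], [-126.05, 130.52], [-82.76, 87.17], [-180, 180]. Speed limits (degrees/s): [127.2, 127.2, 147.25, 180, 180, 180].

INTERFACE

Orientations are given as [roll, pitch, yaw] about the fixed x, y, z axes, in that order (R = Rz(yaw) Ry(pitch) Rx(roll)).
In Python, from workcell import bot gives the robot as it stands.
- The arm moves only by the tool play_rows, never from a script. Its argument "steps" is a list that holds one entry, the list of rows, each a list of 4 numbers: the shift along the tool's x, y, z in m, then the turn about the tool's z in rad. In form: [[[tx, ty, tz, yaw], ...]]. A call has exactly 5 rows; each row shifts and turns the commanded pose from where the row before left it, along the tool's axes as they then stand; what a row does not reach is not made up. A row lasts 1/12 s, in which the tool goes at most 41.7 mm and 7.16 degrees, less where a joint would pass 70% of its speed; a pose out of reach is approached as far as the arm can. A call is refused whole if a number of a shift passes 0.0417 or a number of a turn 0.125, either way. A call with a gripper value outside its range is refused whole. "gripper" is the finger opening in m, from 0 to 0.0854, set as the call begins (left out, the last holds). The fingers move at their own pace and stop on an object; "squeeze" is the grip in N (left out, the last holds). Time passes only in rows, so rows that do not move let the fingers close, or fill a call up. It gives the time, the measured TCP pose, the force, the opening and the grip force at its end, in the units of the state.
- bot.get_obs(): the state, without advancing time (a new reading comes with each control period).
- bot.camera(name): name is "scene" or "top" or "wrist"; returns a dict with "img" (400x640x3 uint8, blue, green, red), "vfov" (degrees; the focal length in pixels is half the picture's height over the tangent of half this angle, whatever the lens; pixels are square), "cx", "cy" (the principal point, pixels), "D" ([k1, k2, p1, p2, k3] as OpenCV has them; the pictures are not rectified), "xyz" and "attitude" of the camera in the world. Camera axes: x right, y down, z forward; pixel columns grow to the right and rows downward; lengths in m; the calibration is good to about 2 mm. A picture is of the moment at which its call begins. There is no depth.
- bot.job_done(): hands the job in; it is judged then, once.
The state is a dict: "time": time; "q": joint angles; "qd": joint speeds; "joint_efforts": joint torques, N m; "ee_pos": TCP position; "tcp_rot": TCP orientation; "wrist_force": force on the tool from outside, world axes, zero at the start; "torque": the same for the moment, N m; "opening": finger opening in m; "grasp_force": force on a finger pad.
Only numpy, scipy, OpenCV 4.12 (cv2) and the standard library are available. Lean on these libraries where they do the work, as an engineer would, in place of code of your own. Each camera call takes 0.05 s, during which the arm holds its last target. There are 200 camera calls.

## Working session

There is one attempt and no reset: what is moved stays moved. The work goes in short steps, Python scripts to look and compute and a tool call to move; the robot and the scene stay as the last step left them, time stands still between calls to the robot, and variables do not carry over. Pictures are saved under pics/ and viewed, at most 13 in all, crops included, and the job is handed in when it is done.

Besides the shell and the picture viewer there is one more tool, called after "Emit:" by a JSON object that holds its "fn" and its "kwargs", one argument or row to a line. play_rows: Moves the arm, as the interface text tells. Its arguments: {"type":"object","properties":{"steps":{"type":"array","items":{"type":"array","items":{"type":"array","items":{"type":"number"}}}},"gripper":{"type":"number"},"squeeze":{"type":"number"}},"required":["steps"]}

```bash
mkdir -p pics; cat > h.py <<'E'
import numpy as np, cv2, json
from scipy.spatial.transform import Rotation as R
from workcell import bot
def cam(n):
    c=bot.camera(n); return c
def K(c):
    f=200/np.tan(np.radians(c["vfov"])/2); return np.array([[f,0,c["cx"]],[0,f,c["cy"]],[0,0,1.]])
def rot(c):
    a=np.array(c["attitude"],float)
    return a if a.shape==(3,3) else R.from_euler('xyz',a,degrees=True).as_matrix()
def ray(c,px,z):
    p=cv2.undistortPoints(np.array(px,float).reshape(-1,1,2),K(c),np.array(c["D"],float)).reshape(-1,2)
    d=np.c_[p,np.ones(len(p))]@rot(c).T; o=np.array(c["xyz"],float)
    return o+d*((np.asarray(z,float).reshape(-1)-o[2])/d[:,2])[:,None]
def proj(c,P):
    P=np.array(P,float).reshape(-1,3)
    q=(P-np.array(c["xyz"],float))@rot(c)
    return cv2.projectPoints(q,np.zeros(3),np.zeros(3),K(c),np.array(c["D"],float))[0].reshape(-1,2)
E
python3 - <<'E'
from h import *
ims=[]
for n in ("top","scene"):
    c=cam(n); cv2.imwrite(f"pics/{n}0.png",c["img"]); print(n,c["vfov"],c["cx"],c["cy"],c["D"],c["xyz"],c["attitude"])
o=bot.get_obs(); print(o["time"],o["ee_pos"],o["tcp_rot"],o["opening"],bot.hold_point_z)
E
```

```text
top 53.13688239784916 318.3177301083677 213.2736502544068 [-0.07873223  0.          0.          0.          0.        ] [0.43462681 0.01194374 1.08778154] [-177.16502741    0.19266244  -89.42880735]
scene 55.997796387282406 325.8291609860927 202.6029842025953 [-0.06552151  0.          0.          0.          0.        ] [ 1.04952369 -0.61565529  1.0264702 ] [-1.39072334e+02 -8.97031492e-02  4.30263812e+01]
0.1 [0.16446472 0.52460543 0.2306549 ] [-1.79930857e+02 -2.45763247e-04  1.62591664e+02] 0.08548404662595079 0.0187
```

View pics/top0.png

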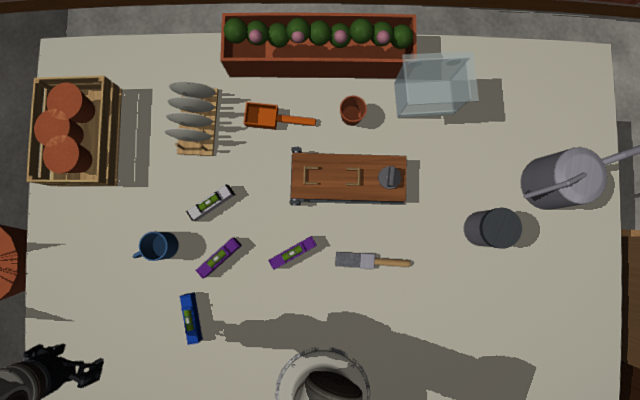

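View pics/scene0.png

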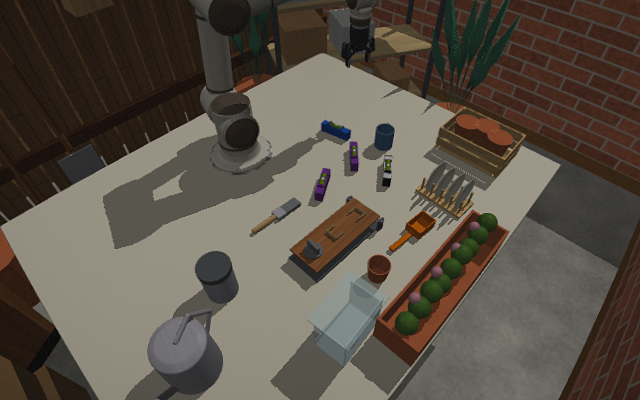

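The level-shaped things in the top view are grey/silver (210,203), purple (219,257), purple (292,252) and blue (190,318). The grey one with black caps fits "aluminium". The shelf is at (348,178), with its knob at (391,177) and its hinge at (296,177). I'll check both in one enlarged crop.

```bash
python3 - <<'E'
import cv2,numpy as np
i=cv2.imread("pics/top0.png")
a=cv2.resize(i[175:235,170:250],(400,300),interpolation=cv2.INTER_CUBIC) # x5
j=cv2.imread("pics/scene0.png")
d=cv2.resize(j[145:195,350:417],(400,300),interpolation=cv2.INTER_CUBIC) # ~6
b=cv2.resize(i[140:212,280:420],(583,300),interpolation=cv2.INTER_CUBIC)
m=np.zeros((600,800,3),np.uint8); m[:300,:400]=a; m[:300,400:]=d; m[300:,:583]=b
cv2.imwrite("pics/crop1.png",m)
E
```

```text
(no output)
```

View pics/crop1.png

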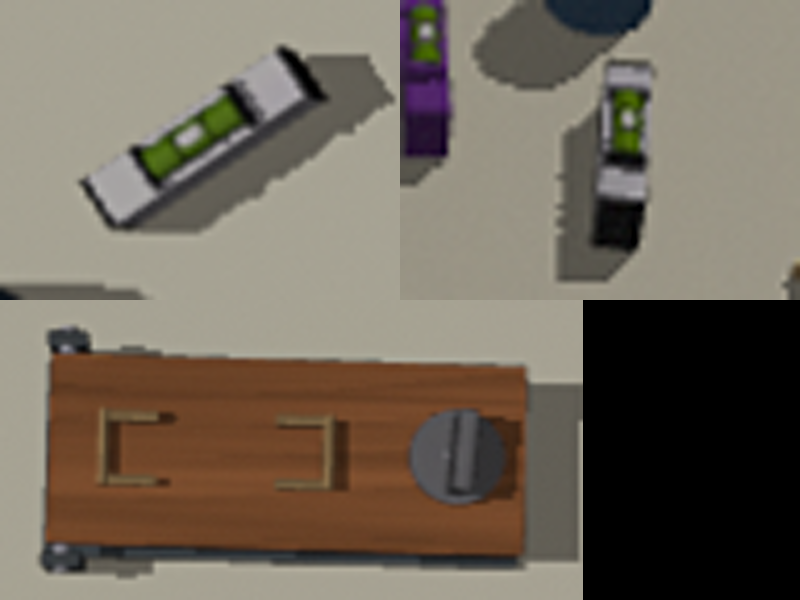

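The crop confirms the grey bar with black caps, green vial and centred bubble as the level, at top px (210,203). The shelf has two U-shaped lips around px (332,176). The knob is at px (390,177), with its bar nearly across the shelf.

```bash
python3 - <<'E'
from h import *
c=cam("top")
A=lambda u,v:(170+u/5,175+v/5); B=lambda u,v:(280+u/4.164,140+(v-300)/4.164)
L=ray(c,[A(85,181),A(282,47),A(322,98),A(123,226),A(148,163),A(241,100)],[.042]*4+[.05]*2)
print("level",L[:4].mean(0),L[4:].mean(0)); d=L[1]-L[0];e=L[2]-L[3];f=L[5]-L[4]
for v in(d,e,f): print(np.degrees(np.arctan2(v[1],v[0])),np.linalg.norm(v))
P=ray(c,[B(98,446),B(336,453),B(457,455),B(465,412),B(455,492)],[.069,.069,.066,.097,.097])
print(P); v=P[0]-P[1]; print("pocket",(P[0]+P[1])/2,np.degrees(np.arctan2(v[1],v[0])),np.linalg.norm(v))
S=ray(c,[B(50,352),B(526,367),B(526,555),B(45,541)],[.056]*4); print(S, S.mean(0)); v=S[0]+S[3]-S[1]-S[2];print(np.degrees(np.arctan2(v[1],v[0])))
w=P[4]-P[3]; print("bar",np.degrees(np.arctan2(w[1],w[0])))
w=bot.camera("wrist"); o=bot.get_obs(); Rt=R.from_euler('xyz',o["tcp_rot"],degrees=True).as_matrix()
print("wristcam in tool",Rt.T@(np.array(w["xyz"])-o["ee_pos"]), (Rt.T@rot(w)).round(3),w["vfov"])
E
```

```text
level [0.51179669 0.30068016 0.042     ] [0.5145777  0.30296196 0.05      ]
-55.274526189879516 0.12621845195465445
-56.741463822534065 0.12509864055825817
-55.37955815623751 0.05899670436696785
[[ 0.58279751  0.05476716  0.069     ]
 [ 0.57992027 -0.09188192  0.069     ]
 [ 0.57996982 -0.16719845  0.066     ]
 [ 0.60164985 -0.16664031  0.097     ]
 [ 0.55322767 -0.16053488  0.097     ]]
pocket [ 0.58135889 -0.01855738  0.069     ] 88.87600844076086 0.1466773045348146
[[ 0.64378006  0.08614217  0.056     ]
 [ 0.63758661 -0.21260819  0.056     ]
 [ 0.51919    -0.2121342   0.056     ]
 [ 0.52490668  0.08756534  0.056     ]] [ 0.58136584 -0.06275872  0.056     ]
88.85987153765144
bar 172.81363428315163
wristcam in tool [ 0.06548365 -0.00126245 -0.14324636] [[-0.001 -0.966 -0.26 ]
 [ 1.    -0.001  0.   ]
 [-0.001 -0.26   0.966]] 64.60661654754094
```

Emit:
{"fn": "play_rows", "kwargs": {
  "steps": [
    [[-0.04,-0.011,0.003,0],[-0.04,-0.011,0.003,0],[-0.04,-0.011,0.003,0],[-0.04,-0.011,0.003,0],[-0.04,-0.011,0.003,0]]
  ],
  "gripper": 0.07
}}

```text
time: 0.62
ee_pos: [0.3401, 0.4112, 0.2161]
tcp_rot: [180.0, 0.0, 162.6]
wrist_force: [0.1, 0.9, -0.5]
opening: 0.0697
grasp_force: 0.0
```

Emit:
{"fn": "play_rows", "kwargs": {
  "steps": [
    [[-0.04,-0.011,0.003,0],[-0.04,-0.011,0.003,0],[-0.04,-0.011,0.003,0],[-0.04,-0.011,0.003,0],[-0.038,-0.009,0.003,0]]
  ]
}}

```text
time: 1.03
ee_pos: [0.5136, 0.3009, 0.2011]
tcp_rot: [180.0, 0.0, 162.6]
wrist_force: [-0.5, 0.9, -0.6]
opening: 0.0698
grasp_force: 0.0
```

Emit:
{"fn": "play_rows", "kwargs": {
  "steps": [
    [[0,0,0,0.12],[0,0,0,0.12],[0,0,0,0.12],[0,0,0,0.12],[0,0,0,0.12]]
  ]
}}

```text
time: 1.45
ee_pos: [0.5121, 0.3025, 0.2009]
tcp_rot: [-180.0, -0.0, 127.9]
wrist_force: [0.6, -0.1, 0.3]
opening: 0.0701
grasp_force: 0.0
```

Emit:
{"fn": "play_rows", "kwargs": {
  "steps": [
    [[0,0,0,0.074],[0,0,0,0],[0,0,0,0],[0,0,0,0],[0,0,0,0]]
  ]
}}

```text
time: 1.87
ee_pos: [0.512, 0.3027, 0.2012]
tcp_rot: [-180.0, 0.0, 124.1]
wrist_force: [0.3, -0.2, 0.3]
opening: 0.0699
grasp_force: 0.0
```

```bash
python3 - <<'E'
from h import *
c=cam("wrist"); cv2.imwrite("pics/w1.png",c["img"]); o=bot.get_obs(); print(o["time"],o["ee_pos"],o["tcp_rot"],o["q"])
E
```

```text
1.9167 [0.51195906 0.30273276 0.20124767] [-1.79995734e+02 -5.03418375e-04  1.24066241e+02] [3.05966505e+01 1.06948873e+01 1.30895276e+01 9.23989287e+01
 2.44332716e-04 8.65304090e+01]
```

View pics/w1.png

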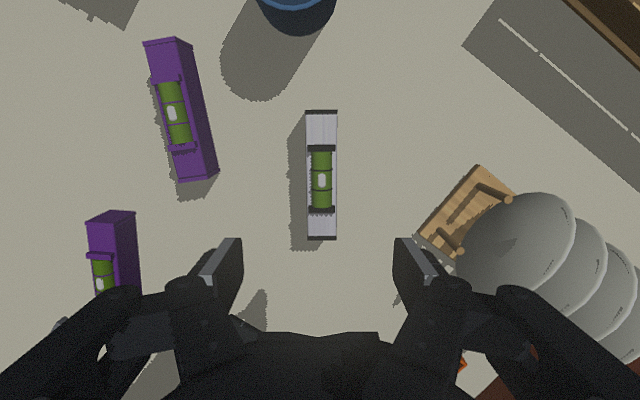

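The wrist view shows the level upright under the gripper. Its top face corners are about (305,111), (337,111), (337,238) and (307,238), and the vial middle is at (321,181).

```bash
python3 - <<'E'
from h import *
c=cam("wrist"); o=bot.get_obs(); Rt=R.from_euler('xyz',o["tcp_rot"],degrees=True).as_matrix()
g=cv2.cvtColor(c["img"],cv2.COLOR_BGR2GRAY).astype(int)
for r in(130,138,222,230): print(r,g[r,300:344:1].tolist())
P=ray(c,[(305.5,111),(337.5,111),(337.5,238),(307,238),(321.5,181)],[.042]*4+[.052])
T=(P-o["ee_pos"])@Rt; print(T.round(4)); print(P[:4].mean(0)); 
E
```

```text
130 [103, 102, 102, 102, 103, 97, 145, 160, 162, 165, 159, 158, 161, 160, 161, 160, 159, 164, 158, 162, 165, 164, 159, 151, 158, 165, 164, 158, 157, 160, 160, 157, 159, 158, 165, 160, 135, 155, 161, 156, 161, 158, 159, 158]
138 [101, 103, 103, 105, 99, 84, 135, 164, 159, 160, 160, 157, 154, 159, 160, 159, 159, 161, 161, 162, 164, 165, 154, 155, 156, 161, 164, 163, 159, 160, 159, 161, 160, 161, 162, 155, 130, 158, 157, 160, 158, 160, 157, 157]
222 [98, 105, 103, 106, 99, 102, 99, 100, 143, 149, 152, 156, 153, 153, 148, 153, 155, 154, 153, 150, 151, 150, 155, 154, 152, 155, 156, 153, 153, 156, 158, 161, 156, 159, 158, 148, 110, 155, 161, 158, 160, 157, 156, 161]
230 [100, 104, 98, 103, 105, 104, 102, 93, 135, 150, 150, 155, 153, 152, 151, 152, 154, 152, 152, 152, 150, 152, 149, 154, 153, 153, 157, 156, 156, 155, 159, 159, 161, 157, 157, 150, 131, 158, 161, 157, 162, 161, 164, 159]
[[ 0.0642 -0.012   0.1592]
 [ 0.0641  0.0177  0.1592]
 [-0.0622  0.0196  0.1593]
 [-0.0621 -0.0118  0.1593]
 [ 0.      0.0029  0.1492]]
[0.51419899 0.30540297 0.042     ]
```

Emit:
{"fn": "play_rows", "kwargs": {
  "steps": [
    [[0.001,0.003,0.036,0],[0,0,0.036,0],[0,0,0.036,0],[0,0,0.036,0],[0,0,0.02,0]]
  ]
}}

```text
time: 2.38
ee_pos: [0.5122, 0.3042, 0.0329]
tcp_rot: [-179.7, -0.0, 124.0]
wrist_force: [-0.7, -0.8, -0.0]
opening: 0.0699
grasp_force: 0.0
```

Emit:
{"fn": "play_rows", "kwargs": {
  "steps": [
    [[0,0,0.015,0],[0,0,0.014,0],[0,0,0,0],[0,0,0,0],[0,0,0,0]]
  ]
}}

```text
time: 2.8
ee_pos: [0.5144, 0.3055, 0.0094]
tcp_rot: [179.9, 0.0, 124.0]
wrist_force: [0.7, -0.2, 0.8]
opening: 0.0703
grasp_force: 0.0
```

Emit:
{"fn": "play_rows", "kwargs": {
  "steps": [
    [[0,0,0,0],[0,0,0,0],[0,0,0,0],[0,0,0,0],[0,0,0,0]]
  ],
  "gripper": 0.01,
  "squeeze": 40
}}

```text
time: 3.22
ee_pos: [0.5143, 0.3055, 0.0092]
tcp_rot: [179.9, 0.0, 124.0]
wrist_force: [-0.2, -0.3, 6.1]
opening: 0.0297
grasp_force: 41.2
```

Emit:
{"fn": "play_rows", "kwargs": {
  "steps": [
    [[0,0,0,0],[0,0,0,0],[0,0,0,0],[0,0,0,0],[0,0,0,0]]
  ]
}}

```text
time: 3.63
ee_pos: [0.5144, 0.3055, 0.0092]
tcp_rot: [179.9, 0.0, 124.0]
wrist_force: [0.0, -0.2, 5.5]
opening: 0.0295
grasp_force: 41.2
```

Emit:
{"fn": "play_rows", "kwargs": {
  "steps": [
    [[0,0,-0.02,0],[0,0,-0.04,0],[0,0,-0.04,0],[0,0,-0.04,0],[0,0,-0.04,0]]
  ]
}}

```text
time: 4.05
ee_pos: [0.5134, 0.3049, 0.1898]
tcp_rot: [-180.0, -0.0, 124.0]
wrist_force: [0.4, 0.8, -1.4]
opening: 0.0295
grasp_force: 40.3
```

Emit:
{"fn": "play_rows", "kwargs": {
  "steps": [
    [[0,0,-0.03,0.1225],[0,0,0,0.1225],[0,0,0,0.1225],[0,0,0,0.1225],[0,0,0,0.1225]]
  ]
}}

```text
time: 4.47
ee_pos: [0.5139, 0.3052, 0.218]
tcp_rot: [-180.0, 0.0, 88.5]
wrist_force: [-0.1, -0.2, -1.6]
opening: 0.0296
grasp_force: 40.4
```

Emit:
{"fn": "play_rows", "kwargs": {
  "steps": [
    [[-0.03,0,0,0],[-0.04,0,0,0],[-0.04,0,0,0],[-0.04,0,0,0],[-0.04,0,0,0]]
  ]
}}

```text
time: 4.88
ee_pos: [0.5096, 0.1136, 0.2179]
tcp_rot: [-180.0, 0.0, 88.9]
wrist_force: [1.1, 0.1, -1.3]
opening: 0.0293
grasp_force: 40.3
```

Emit:
{"fn": "play_rows", "kwargs": {
  "steps": [
    [[-0.04,0,0,0],[-0.04,0,0,0],[-0.04,0.003,0,0],[-0.014,0,0,0],[0,0,0,0]]
  ]
}}

```text
time: 5.3
ee_pos: [0.5103, -0.022, 0.218]
tcp_rot: [-180.0, 0.0, 88.6]
wrist_force: [0.7, 1.4, -2.2]
opening: 0.0294
grasp_force: 40.3
```

Emit:
{"fn": "play_rows", "kwargs": {
  "steps": [
    [[0,0,0,0],[0,0,0,0],[0,0,0,0],[0,0,0,0],[0,0,0,0]]
  ]
}}

```text
time: 5.72
ee_pos: [0.5106, -0.0179, 0.2182]
tcp_rot: [-180.0, -0.0, 89.0]
wrist_force: [-0.2, 0.3, -1.2]
opening: 0.0295
grasp_force: 40.3
```

```bash
python3 - <<'E'
from h import *
c=cam("wrist"); cv2.imwrite("pics/w2.png",c["img"]); o=bot.get_obs(); print(o["time"],o["ee_pos"],o["tcp_rot"],o["grasp_force"])
E
```

```text
5.7667 [ 0.51063439 -0.01804332  0.21826077] [-1.79996727e+02 -9.27582361e-04  8.89574553e+01] 40.323439836502075
```

View pics/w2.png

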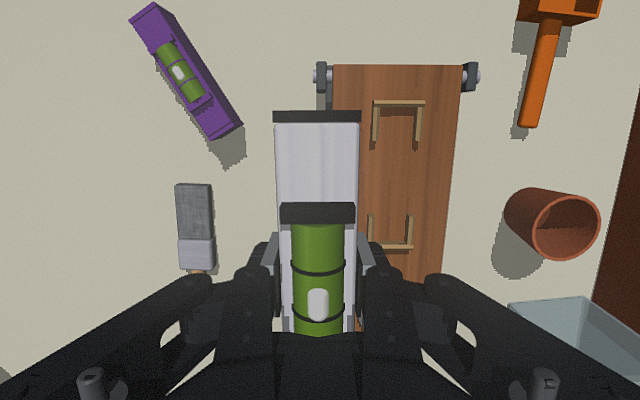

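The wrist view shows the pocket's far lip near (399,103) and near lip near (391,247). The held level's far end edge runs (273..361, 111). I'll enlarge it for precision.

```bash
python3 - <<'E'
import cv2,numpy as np
i=cv2.imread("pics/w2.png")
a=cv2.resize(i[92:132,362:437],(600,320),interpolation=cv2.INTER_CUBIC) # x8
b=cv2.resize(i[205:255,362:422],(336,280),interpolation=cv2.INTER_CUBIC) # x5.6
c=cv2.resize(i[100:130,265:375],(440,120),interpolation=cv2.INTER_CUBIC) # x4
m=np.zeros((600,800,3),np.uint8); m[:320,:600]=a; m[320:,:336]=b; m[320:440,340:780]=c
cv2.imwrite("pics/crop2.png",m)
E
```

```text
(no output)
```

View pics/crop2.png

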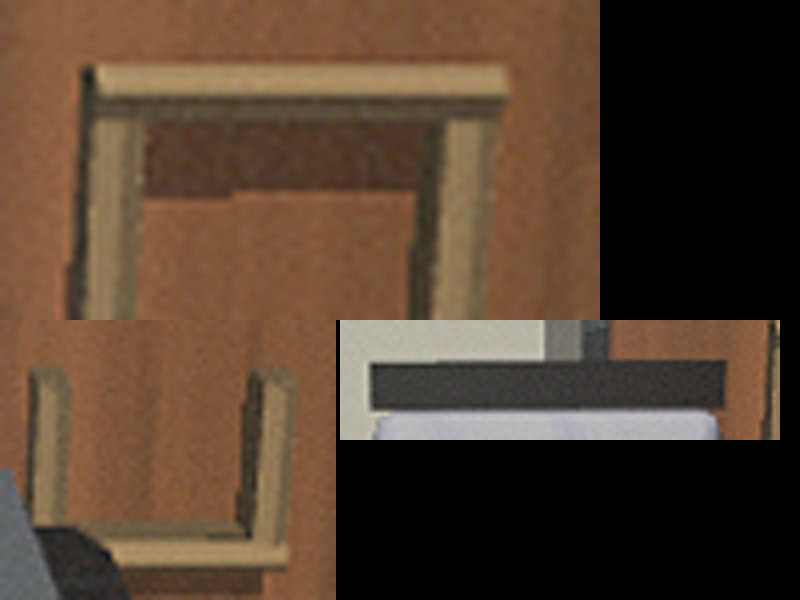

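```bash
python3 - <<'E'
from h import *
c=cam("wrist"); o=bot.get_obs(); Rt=R.from_euler('xyz',o["tcp_rot"],degrees=True).as_matrix()
zl=o["ee_pos"][2]-.0092+.042
px=[(374.1,100.1),(425.4,100.1),(413.4,249.3),(367.4,214.8),(414.7,214.8),(373.0,131),(423.0,131),(272.5,110.5),(361.5,110.5),(276.5,126),(359.5,126)]
P=ray(c,px,[.069]*7+[zl]*4); T=(P-o["ee_pos"])@Rt; print(T.round(4))
m=[(T[0]+T[1])/2,(T[5]+T[6])/2,(T[3]+T[4])/2]; print(m, "dir deg",np.degrees(np.arctan2(m[0][1]-m[2][1],m[0][0]-m[2][0])))
print("x center",(T[0][0]+T[1][0]+2*T[2][0])/4)
E
```

```text
[[ 0.0735  0.05    0.1493]
 [ 0.0736  0.0958  0.1493]
 [-0.0705  0.0961  0.1493]
 [-0.0338  0.0482  0.1493]
 [-0.0339  0.0945  0.1493]
 [ 0.0464  0.0502  0.1493]
 [ 0.0465  0.0959  0.1493]
 [ 0.0645 -0.0156 -0.0328]
 [ 0.0644  0.0146 -0.0328]
 [ 0.0593 -0.0144 -0.0328]
 [ 0.0593  0.014  -0.0328]]
[array([0.07351644, 0.07292339, 0.14925953]), array([0.04645343, 0.07302952, 0.14925907]), array([-0.03387395,  0.07136363,  0.1492578 ])] dir deg 0.8321192975946765
x center 0.0015052596303815266
```

Emit:
{"fn": "play_rows", "kwargs": {
  "steps": [
    [[0.001,0.036,0,0],[0.001,0.036,0,0],[0,0,0.03,0],[0,0,0.035,0],[0,0,0.03,0]]
  ]
}}

```text
time: 6.23
ee_pos: [0.5832, -0.0179, 0.121]
tcp_rot: [-180.0, -0.0, 88.9]
wrist_force: [-0.4, 0.2, -2.3]
opening: 0.0296
grasp_force: 40.8
```

Emit:
{"fn": "play_rows", "kwargs": {
  "steps": [
    [[0,0,0.02,0],[0,0,0.01,0],[0,0,0,0],[0,0,0,0],[0,0,0,0]]
  ]
}}

```text
time: 6.65
ee_pos: [0.5835, -0.0182, 0.0953]
tcp_rot: [179.8, 0.0, 88.9]
wrist_force: [0.3, 0.2, -0.9]
opening: 0.0295
grasp_force: 40.8
```

```bash
python3 - <<'E'
from h import *
c=cam("wrist"); i=c["img"]; s=cam("scene")["img"]
o=bot.get_obs(); print(o["time"],o["ee_pos"],o["tcp_rot"])
m=np.zeros((600,800,3),np.uint8)
m[:360,:800]=cv2.resize(i[60:204,160:480],(800,360),interpolation=cv2.INTER_CUBIC) #2.5
m[360:,:400]=cv2.resize(s[190:250,290:390],(400,240),interpolation=cv2.INTER_CUBIC)
cv2.imwrite("pics/m3.png",m)
E
```

```text
6.75 [ 0.58357804 -0.01819066  0.09526726] [1.79831313e+02 1.36558639e-03 8.88868053e+01]
```

View pics/m3.png

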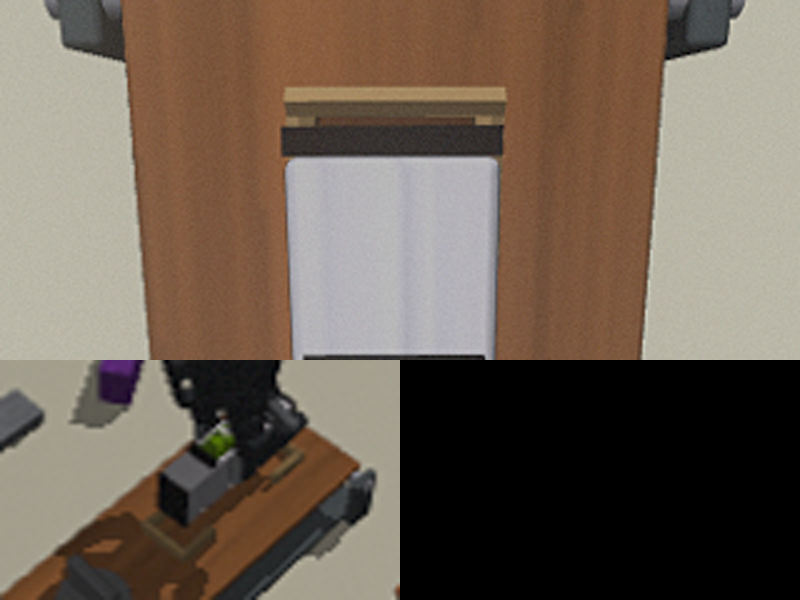

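The view shows the level just above the pocket. The far lip's outer edge is at px (273.6..362, 95.2) and the level's end edge at px (272.8..361.2, 110).

```bash
python3 - <<'E'
from h import *
c=cam("wrist"); o=bot.get_obs(); Rt=R.from_euler('xyz',o["tcp_rot"],degrees=True).as_matrix()
px=[(273.6,95.2),(362,95.2),(272.8,110),(361.2,110),(275.5,125),(359.2,125),(215,120),(422.7,120),(220,200),(417,200)]
P=ray(c,px,[.069]*2+[o["ee_pos"][2]+.0328]*4+[.056]*4); print(((P-o["ee_pos"])@Rt).round(4))
E
```

```text
[[ 0.072  -0.0227  0.0259]
 [ 0.0719  0.0227  0.026 ]
 [ 0.0645 -0.0153 -0.0328]
 [ 0.0645  0.0146 -0.0328]
 [ 0.0595 -0.0146 -0.0328]
 [ 0.0595  0.0141 -0.0328]
 [ 0.0593 -0.0579  0.0388]
 [ 0.0592  0.0593  0.0391]
 [ 0.0125 -0.0588  0.0388]
 [ 0.0122  0.0597  0.0391]]
```

Emit:
{"fn": "play_rows", "kwargs": {
  "steps": [
    [[0,0.0005,0.008,0],[0,0,0.008,0],[0,0,0.006,0],[0,0,0.003,0],[0,0,0.0,0]]
  ]
}}

```text
time: 7.22
ee_pos: [0.5824, -0.0182, 0.0668]
tcp_rot: [-179.9, -0.0, 88.9]
wrist_force: [0.3, 0.1, -1.5]
opening: 0.0297
grasp_force: 40.8
```

Emit:
{"fn": "play_rows", "kwargs": {
  "steps": [
    [[0,0,0.001,0],[0,0,0.001,0],[0,0,0.001,0],[0,0,0,0],[0,0,0,0]]
  ]
}}

```text
time: 7.63
ee_pos: [0.5832, -0.0182, 0.0654]
tcp_rot: [180.0, 0.0, 88.9]
wrist_force: [-0.3, 0.1, -0.9]
opening: 0.0294
grasp_force: 40.8
```

Emit:
{"fn": "play_rows", "kwargs": {
  "steps": [
    [[0,0,0.0007,0],[0,0,0.0007,0],[0,0,0.0006,0],[0,0,0,0],[0,0,0,0]]
  ]
}}

```text
time: 8.05
ee_pos: [0.5834, -0.0182, 0.064]
tcp_rot: [179.9, 0.0, 88.9]
wrist_force: [-2.0, 0.3, 4.5]
opening: 0.0295
grasp_force: 41.5
```

Contact is felt, so I'll release.

Emit:
{"fn": "play_rows", "kwargs": {
  "steps": [
    [[0,0,0,0],[0,0,0,0],[0,0,0,0],[0,0,0,0],[0,0,0,0]]
  ],
  "gripper": 0.055
}}

```text
time: 8.47
ee_pos: [0.5831, -0.0182, 0.0631]
tcp_rot: [-180.0, -0.0, 88.9]
wrist_force: [0.6, -0.1, 1.0]
opening: 0.055
grasp_force: 0.0
```

Emit:
{"fn": "play_rows", "kwargs": {
  "steps": [
    [[0,0,-0.01,0],[0,0,-0.03,0],[0,0,-0.04,0],[0,0,-0.04,0],[0,0,-0.04,0]]
  ]
}}

```text
time: 8.88
ee_pos: [0.5826, -0.0182, 0.2258]
tcp_rot: [180.0, -0.0, 88.9]
wrist_force: [0.9, -0.1, 0.5]
opening: 0.055
grasp_force: 0.0
```

Emit:
{"fn": "play_rows", "kwargs": {
  "steps": [
    [[0,0,0,0],[0,0,0,0],[0,0,0,0],[0,0,0,0],[0,0,0,0]]
  ]
}}

```text
time: 9.3
ee_pos: [0.5826, -0.0182, 0.2218]
tcp_rot: [-179.9, -0.0, 88.9]
wrist_force: [0.1, -0.2, -0.2]
opening: 0.055
grasp_force: 0.0
```

```bash
python3 - <<'E'
from h import *
c=cam("wrist"); i=c["img"]; t=cam("top"); 
o=bot.get_obs(); print(o["time"],o["ee_pos"],o["tcp_rot"])
m=np.zeros((600,800,3),np.uint8)
m[:400,:640]=i
m[400:,:400]=cv2.resize(t["img"][150:200,320:420],(400,200),interpolation=cv2.INTER_CUBIC)
cv2.imwrite("pics/m4.png",m)
E
```

```text
9.4 [ 0.58269757 -0.01819194  0.2221725 ] [-1.79888703e+02 -1.77898962e-03  8.88821286e+01]
```

View pics/m4.png

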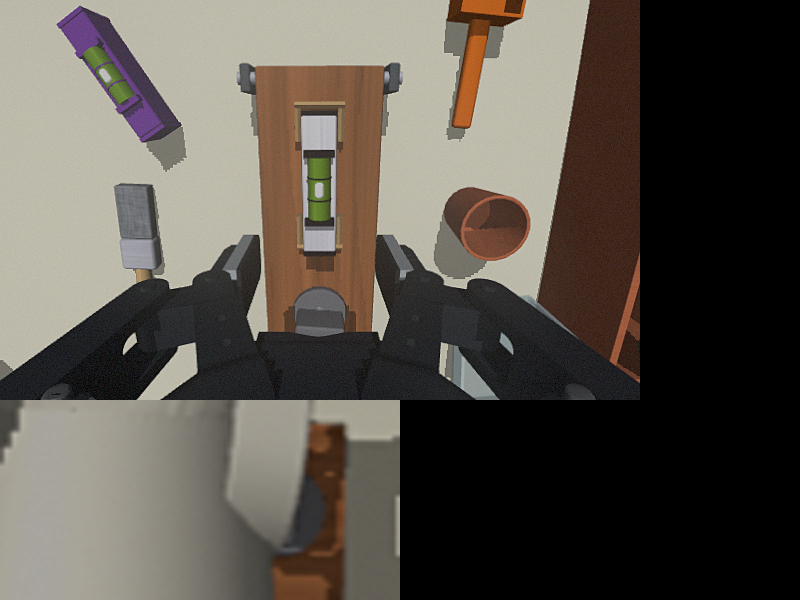

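The level sits between the lips, with its bubble at (319,190). The knob is partly visible at (320,310). Next I'll go above the knob.

Emit:
{"fn": "play_rows", "kwargs": {
  "steps": [
    [[-0.03,0,0,-0.12],[0,0,0,-0.12],[0,0,0,-0.12],[0,0,0,-0.12],[0,0,0,-0.12]]
  ]
}}

```text
time: 9.82
ee_pos: [0.5823, -0.0484, 0.2226]
tcp_rot: [-180.0, -0.0, 123.6]
wrist_force: [-0.2, 0.4, -0.4]
opening: 0.0548
grasp_force: 0.0
```

Emit:
{"fn": "play_rows", "kwargs": {
  "steps": [
    [[0,0,0,-0.12],[0,0,0,-0.12],[0,0,0,-0.12],[0,0,0,-0.12],[0,0,0,-0.12]]
  ]
}}

```text
time: 10.23
ee_pos: [0.5823, -0.0482, 0.2226]
tcp_rot: [-180.0, -0.1, 158.0]
wrist_force: [0.4, 0.4, 0.2]
opening: 0.0548
grasp_force: 0.0
```

Emit:
{"fn": "play_rows", "kwargs": {
  "steps": [
    [[0,0,0,-0.12],[0,0,0,-0.12],[0,-0.04,0,0],[0,-0.04,0,0],[0,-0.03,0,0]]
  ]
}}

```text
time: 10.65
ee_pos: [0.5654, -0.1586, 0.2226]
tcp_rot: [-180.0, -0.1, 171.4]
wrist_force: [-0.3, 0.3, -0.7]
opening: 0.0548
grasp_force: 0.0
```

Emit:
{"fn": "play_rows", "kwargs": {
  "steps": [
    [[0,-0.01,0,0],[0,0,0,0],[0,0,0,0],[0,0,0,0],[0,0,0,0]]
  ]
}}

```text
time: 11.07
ee_pos: [0.5648, -0.1657, 0.2232]
tcp_rot: [180.0, -0.0, 171.5]
wrist_force: [-0.8, 0.3, 0.6]
opening: 0.055
grasp_force: 0.0
```

```bash
python3 - <<'E'
from h import *
c=cam("wrist"); i=c["img"]; s=cam("scene")["img"]; t=cam("top")["img"]
o=bot.get_obs(); print(o["time"],o["ee_pos"],o["tcp_rot"],o["q"])
m=np.zeros((600,800,3),np.uint8)
m[:400,:640]=i
m[400:,:320]=cv2.resize(s[200:250,310:390],(320,200),interpolation=cv2.INTER_CUBIC)
m[400:,330:650]=cv2.resize(t[150:200,290:370],(320,200),interpolation=cv2.INTER_CUBIC)
cv2.imwrite("pics/w5.png",i);cv2.imwrite("pics/m5.png",m)
E
```

```text
11.2167 [ 0.56479608 -0.16593074  0.22334839] [1.79998168e+02 4.78575414e-03 1.71464561e+02] [-1.63733899e+01  1.02354655e+01  1.50185747e+01  9.47786180e+01
  2.46737546e-03 -7.83795034e+00]
```

View pics/m5.png

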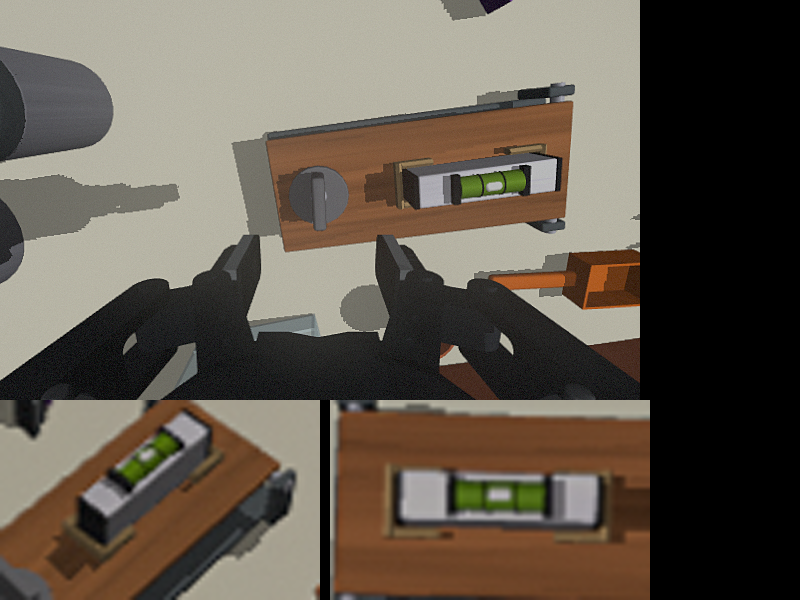

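The level is fully seated in all three views. The bar's top runs from wrist px (319,173) to (320,229), and the flange centre is at (319,195).

```bash
python3 - <<'E'
from h import *
c=cam("wrist"); o=bot.get_obs(); Rt=R.from_euler('xyz',o["tcp_rot"],degrees=True).as_matrix()
i=cv2.imread("pics/w5.png"); g=cv2.cvtColor(i,cv2.COLOR_BGR2GRAY)
for r in (180,190,200,210,220): print(r,g[r,304:334].tolist())
print(g[165:240,319].tolist())
P=ray(c,[(319,173),(320,229),(319,195),(289,195),(349,195)],[.097]*2+[.065]*3); print(((P-o["ee_pos"])@Rt).round(4),P.round(4))
E
```

```text
180 [70, 65, 72, 67, 71, 66, 61, 57, 70, 91, 92, 95, 96, 95, 97, 96, 100, 97, 103, 89, 95, 104, 103, 100, 98, 101, 99, 101, 101, 101]
190 [64, 67, 68, 67, 66, 67, 69, 52, 66, 81, 96, 97, 99, 100, 103, 99, 103, 107, 102, 101, 81, 96, 101, 101, 103, 98, 100, 103, 99, 99]
200 [64, 66, 66, 70, 68, 66, 69, 66, 57, 71, 89, 96, 99, 96, 102, 103, 100, 104, 104, 97, 91, 107, 102, 101, 102, 100, 100, 97, 104, 99]
210 [71, 71, 69, 66, 69, 67, 65, 67, 61, 64, 78, 97, 97, 99, 99, 101, 102, 102, 102, 97, 101, 78, 91, 103, 96, 102, 103, 102, 98, 100]
220 [63, 64, 60, 66, 68, 69, 69, 65, 68, 62, 71, 83, 99, 99, 98, 102, 99, 103, 104, 105, 98, 89, 93, 104, 99, 100, 98, 100, 96, 102]
[82, 67, 101, 104, 103, 104, 96, 69, 61, 53, 62, 59, 65, 85, 99, 96, 101, 99, 97, 99, 100, 100, 95, 100, 102, 99, 100, 105, 101, 97, 102, 98, 100, 103, 94, 103, 102, 101, 101, 99, 99, 101, 107, 96, 99, 101, 98, 101, 96, 102, 101, 99, 101, 99, 95, 102, 99, 102, 101, 100, 99, 99, 100, 105, 97, 83, 95, 103, 99, 95, 95, 90, 97, 90, 88]
[[ 0.0129  0.0002  0.1264]
 [-0.0388  0.0011  0.1264]
 [-0.0154  0.0004  0.1584]
 [-0.0154 -0.0293  0.1584]
 [-0.0154  0.03    0.1584]] [[ 0.552  -0.164   0.097 ]
 [ 0.6033 -0.1708  0.097 ]
 [ 0.5801 -0.168   0.065 ]
 [ 0.5756 -0.1973  0.065 ]
 [ 0.5845 -0.1387  0.065 ]]
```

Emit:
{"fn": "play_rows", "kwargs": {
  "steps": [
    [[-0.0154,0.0004,0.02,0],[0,0,0.03,-0.06],[0,0,0.035,0],[0,0,0.035,0],[0,0,0.02,0]]
  ]
}}

```text
time: 11.68
ee_pos: [0.5785, -0.1679, 0.0792]
tcp_rot: [180.0, -0.2, 174.9]
wrist_force: [0.3, -0.6, -0.4]
opening: 0.0549
grasp_force: 0.0
```

Emit:
{"fn": "play_rows", "kwargs": {
  "steps": [
    [[0,0,0.01,0],[0,0,0.004,0],[0,0,0,0],[0,0,0,0],[0,0,0,0]]
  ]
}}

```text
time: 12.1
ee_pos: [0.5809, -0.169, 0.0713]
tcp_rot: [-180.0, 0.2, 174.8]
wrist_force: [0.3, -0.5, -0.3]
opening: 0.0555
grasp_force: 0.0
```

Emit:
{"fn": "play_rows", "kwargs": {
  "steps": [
    [[0,0,0,0],[0,0,0,0],[0,0,0,0],[0,0,0,0],[0,0,0,0]]
  ],
  "gripper": 0.0,
  "squeeze": 60
}}

```text
time: 12.52
ee_pos: [0.5801, -0.1677, 0.0696]
tcp_rot: [179.9, 0.0, 174.9]
wrist_force: [1.4, 6.4, 1.2]
opening: 0.0113
grasp_force: 60.3
```

Emit:
{"fn": "play_rows", "kwargs": {
  "steps": [
    [[0,0,0,0],[0,0,0,0],[0,0,0,0],[0,0,0,0],[0,0,0,0]]
  ]
}}

```text
time: 12.93
ee_pos: [0.5801, -0.1677, 0.0696]
tcp_rot: [179.9, 0.0, 174.9]
wrist_force: [-0.1, 6.0, 2.4]
opening: 0.0108
grasp_force: 60.3
```

Emit:
{"fn": "play_rows", "kwargs": {
  "steps": [
    [[0,0.0005,0.001,0],[0,0.0005,0.001,0],[0,0,0.001,0],[0,0,0.001,0],[0,0,0.001,0]]
  ]
}}

```text
time: 13.35
ee_pos: [0.5803, -0.168, 0.0649]
tcp_rot: [-180.0, 0.1, 174.8]
wrist_force: [0.3, -0.1, 7.7]
opening: 0.0107
grasp_force: 61.2
```

Emit:
{"fn": "play_rows", "kwargs": {
  "steps": [
    [[0,0,0.001,0],[0,0,0,0],[0,0,0,0],[0,0,0,0],[0,0,0,0]]
  ]
}}

```text
time: 13.77
ee_pos: [0.5804, -0.168, 0.0642]
tcp_rot: [-180.0, 0.1, 174.8]
wrist_force: [0.3, 0.5, 8.0]
opening: 0.0109
grasp_force: 61.4
```

Emit:
{"fn": "play_rows", "kwargs": {
  "steps": [
    [[0,0,0.001,0],[0,0,0,0],[0,0,0,0],[0,0,0,0],[0,0,0,0]]
  ]
}}

```text
time: 14.18
ee_pos: [0.5806, -0.1681, 0.0636]
tcp_rot: [-180.0, 0.1, 174.8]
wrist_force: [-0.5, -0.2, 9.9]
opening: 0.0111
grasp_force: 61.9
```

Emit:
{"fn": "play_rows", "kwargs": {
  "steps": [
    [[0,0,0.001,0],[0,0,0.001,0],[0,0,0,0],[0,0,0,0],[0,0,0,0]]
  ]
}}

```text
time: 14.6
ee_pos: [0.5813, -0.1681, 0.0631]
tcp_rot: [-180.0, 0.3, 174.8]
wrist_force: [-1.3, 1.9, 17.9]
opening: 0.0111
grasp_force: 63.1
```

Emit:
{"fn": "play_rows", "kwargs": {
  "steps": [
    [[0,0,0,0],[0,0,0,0],[0,0,0,0],[0,0,0,0],[0,0,0,0]]
  ]
}}

```text
time: 15.02
ee_pos: [0.5814, -0.1681, 0.0631]
tcp_rot: [-180.0, 0.3, 174.8]
wrist_force: [-1.3, 0.9, 17.1]
opening: 0.011
grasp_force: 63.1
```

```bash
python3 - <<'E'
from h import *
ims={n:cam(n) for n in("wrist","scene","top")}
o=bot.get_obs(); print(o["time"],o["ee_pos"],o["tcp_rot"],o["wrist_force"],o["torque"])
m=np.zeros((600,800,3),np.uint8)
m[:400,:640]=ims["wrist"]["img"]
m[400:,:320]=cv2.resize(ims["scene"]["img"][200:250,310:390],(320,200),interpolation=cv2.INTER_CUBIC)
m[400:,330:650]=cv2.resize(ims["top"]["img"][150:200,290:370],(320,200),interpolation=cv2.INTER_CUBIC)
for n in ims: cv2.imwrite(f"pics/{n}6.png",ims[n]["img"])
cv2.imwrite("pics/m6.png",m)
E
```

```text
15.1667 [ 0.58133894 -0.1681185   0.06311869] [-179.98260818    0.26528839  174.82868701] [-1.12966192  1.17443306 17.70011907] [0.95267754 0.25612714 0.16581745]
```

View pics/m6.png

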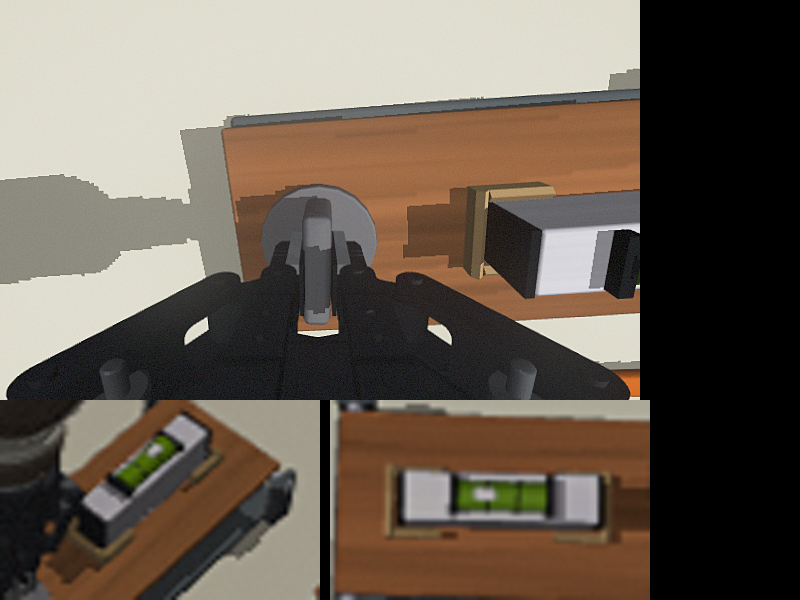

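The shelf is on its foot, since force jumped to 17 N with no more travel. In the top crop the bubble is at x≈484 and the vial's middle at ≈500, so it is about 10 mm toward the hinge. I'll turn about 0.9 rad clockwise, rising 0.6 mm per 0.1 rad.

Emit:
{"fn": "play_rows", "kwargs": {
  "steps": [
    [[0,0,-0.0006,0.1],[0,0,-0.0006,0.1],[0,0,-0.0006,0.1],[0,0,-0.0006,0.1],[0,0,-0.0006,0.1]]
  ]
}}

```text
time: 15.58
ee_pos: [0.5811, -0.1676, 0.066]
tcp_rot: [179.9, 0.2, 145.9]
wrist_force: [-2.0, 4.4, 18.9]
opening: 0.011
grasp_force: 62.9
```

Emit:
{"fn": "play_rows", "kwargs": {
  "steps": [
    [[0,0,-0.0006,0.1],[0,0,-0.0006,0.1],[0,0,-0.0006,0.1],[0,0,-0.0006,0.1],[0,0,0,0]]
  ]
}}

```text
time: 16.0
ee_pos: [0.5813, -0.1671, 0.0685]
tcp_rot: [179.8, 0.1, 123.0]
wrist_force: [0.1, 5.7, 17.0]
opening: 0.0111
grasp_force: 62.7
```

Emit:
{"fn": "play_rows", "kwargs": {
  "steps": [
    [[0,0,0,0],[0,0,0,0],[0,0,0,0],[0,0,0,0],[0,0,0,0]]
  ]
}}

```text
time: 16.42
ee_pos: [0.5815, -0.1672, 0.0685]
tcp_rot: [179.8, 0.1, 123.3]
wrist_force: [-0.5, 7.6, 18.3]
opening: 0.0109
grasp_force: 62.7
```

Emit:
{"fn": "play_rows", "kwargs": {
  "steps": [
    [[0,0,0,0],[0,0,0,0],[0,0,0,0],[0,0,0,0],[0,0,0,0]]
  ]
}}

```text
time: 16.83
ee_pos: [0.5815, -0.1672, 0.0685]
tcp_rot: [179.7, 0.1, 123.3]
wrist_force: [0.5, 6.5, 17.7]
opening: 0.0112
grasp_force: 62.7
```

```bash
cat > bub.py <<'E'
from h import *
def meas(name,img):
    # straighten a strip along the level axis: sample world points on the vial top line
    c=cam(name); im=c["img"] if img is None else img
    ctr=np.array([.5835,-.0185,.109]); a=np.radians(88.9); u=np.array([np.cos(a),np.sin(a),0]); v=np.array([u[1],-u[0],0])
    s=np.arange(-.045,.0451,.0005)
    rows=[]
    for w in (-.002,-.001,0,.001,.002):
        p=proj(c,ctr+s[:,None]*u+w*v).astype(np.float32)
        rows.append(cv2.remap(im,p[:,:1],p[:,1:],cv2.INTER_LINEAR)[:,0])
    p=np.mean(rows,0); b,g,r=p.T
    green=(g-np.maximum(r,b)); gr=(g-b>45)&(g>60)
    pale=np.clip(b-60,0,None)*(abs(s)<.026); pale[b<.55*b[abs(s)<.022].max()]=0
    sp=(pale*s).sum()/pale.sum()
    idx=s[gr&(abs(s)<.035)]
    print(name,"bubble",round(sp*1e3,1),"green",idx.min()*1e3,idx.max()*1e3,"mid",(idx.min()+idx.max())*500,"diff",round((sp-(idx.min()+idx.max())/2)*1e3,1))
    return s,b
E
python3 - <<'E'
from bub import *
for n in("top","scene"):
    meas(n,cv2.imread(f"pics/{n}6.png")); s,b=meas(n,None)
    print(b[20:160:3].astype(int).tolist())
cv2.imwrite("pics/scene7.png",cam("scene")["img"]); cv2.imwrite("pics/top7.png",cam("top")["img"])
o=bot.get_obs(); print(o["time"],o["ee_pos"],o["tcp_rot"],o["wrist_force"],o["q"])
E
```

```text
top bubble 11.0 green -26.999999999999982 26.500000000000064 mid -0.2499999999999586 diff 11.3
top bubble 3.0 green -25.999999999999982 28.000000000000068 mid 1.0000000000000426 diff 2.0
[101, 96, 76, 48, 28, 16, 17, 18, 20, 22, 22, 22, 22, 22, 22, 22, 23, 19, 19, 28, 58, 102, 131, 152, 155, 156, 156, 157, 147, 125, 89, 52, 30, 20, 21, 21, 22, 21, 22, 23, 22, 20, 16, 18, 23, 64, 107]
scene bubble 6.4 green -33.499999999999986 20.50000000000006 mid -6.4999999999999645 diff 12.9
scene bubble -1.4 green -31.499999999999986 22.50000000000006 mid -4.499999999999963 diff 3.1
[22, 25, 25, 26, 29, 26, 21, 21, 22, 18, 15, 17, 17, 15, 19, 25, 35, 59, 90, 112, 128, 139, 137, 129, 129, 131, 112, 77, 39, 21, 16, 12, 9, 9, 10, 9, 8, 9, 17, 31, 54, 85, 118, 144, 157, 161, 160]
17.1333 [ 0.58146844 -0.16715956  0.06847983] [1.79749618e+02 1.13035681e-01 1.23298448e+02] [ 0.13914214  6.66709835 18.06737578] [-16.09367922  12.12533443   0.08092657  77.70680962   0.11651288
  40.60787836]
```

Emit:
{"fn": "play_rows", "kwargs": {
  "steps": [
    [[0.0004,0.0003,-0.0005,0.09],[0.0004,0.0003,-0.0005,0.08],[0,0,-0.0005,0.08],[0,0,0,0],[0,0,0,0]]
  ]
}}

```text
time: 17.55
ee_pos: [0.5815, -0.1668, 0.0701]
tcp_rot: [179.8, 0.1, 108.9]
wrist_force: [0.4, 4.4, 18.1]
opening: 0.011
grasp_force: 62.7
```

Emit:
{"fn": "play_rows", "kwargs": {
  "steps": [
    [[0,0,0,0],[0,0,0,0],[0,0,0,0],[0,0,0,0],[0,0,0,0]]
  ]
}}

```text
time: 17.97
ee_pos: [0.5816, -0.1668, 0.07]
tcp_rot: [179.8, 0.1, 109.0]
wrist_force: [-0.1, 4.2, 16.5]
opening: 0.0109
grasp_force: 62.7
```

Emit:
{"fn": "play_rows", "kwargs": {
  "steps": [
    [[0,0,0,0],[0,0,0,0],[0,0,0,0],[0,0,0,0],[0,0,0,0]]
  ]
}}

```text
time: 18.38
ee_pos: [0.5816, -0.1668, 0.07]
tcp_rot: [179.8, 0.1, 109.0]
wrist_force: [-0.4, 3.7, 17.1]
opening: 0.0109
grasp_force: 62.7
```

Emit:
{"fn": "play_rows", "kwargs": {
  "steps": [
    [[0,0,0,0],[0,0,0,0],[0,0,0,0],[0,0,0,0],[0,0,0,0]]
  ]
}}

```text
time: 18.8
ee_pos: [0.5816, -0.1668, 0.07]
tcp_rot: [179.8, 0.1, 108.9]
wrist_force: [0.2, 4.1, 18.1]
opening: 0.011
grasp_force: 62.7
```

```bash
python3 - <<'E'
from bub import *
for n in("top","scene"): meas(n,None)
s=cam("scene")["img"]; t=cam("top")["img"]
m=np.zeros((600,800,3),np.uint8)
m[:300,:800]=cv2.resize(t[162:190,300:375],(800,299),interpolation=cv2.INTER_CUBIC)[:300] if 0 else cv2.resize(t[162:190,300:375],(800,300),interpolation=cv2.INTER_CUBIC)
m[300:,:480]=cv2.resize(s[200:230,325:373],(480,300),interpolation=cv2.INTER_CUBIC)
cv2.imwrite("pics/m8.png",m); cv2.imwrite("pics/top8.png",t)
o=bot.get_obs(); print(o["time"],o["ee_pos"],o["tcp_rot"],o["wrist_force"],o["grasp_force"])
E
```

```text
top bubble 1.3 green -24.999999999999982 28.500000000000068 mid 1.750000000000043 diff -0.4
scene bubble -3.2 green -30.499999999999986 23.00000000000006 mid -3.749999999999962 diff 0.5
19.0 [ 0.58156746 -0.16679982  0.07004753] [1.79750470e+02 1.18614195e-01 1.08951520e+02] [-0.09664586  4.09912123 17.44226065] 62.71465301513672
```

View pics/m8.png

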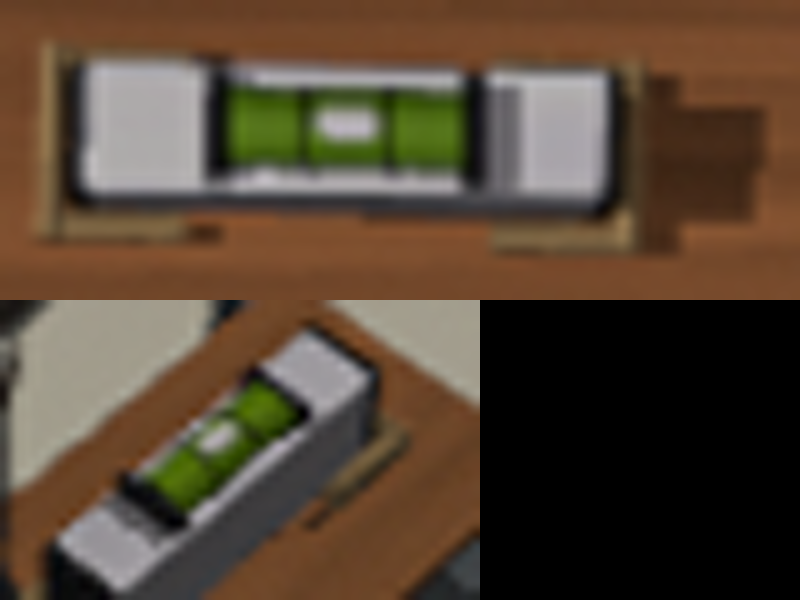

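The top crop shows the lines at x≈304 and 388 with the bubble from 314 to 380, so it is centred. The knob is held at 63 N with 17 N pressing down, so I'm handing in.

```bash
python3 -c "
from workcell import bot
print(bot.job_done())"
```

```text
the job is handed in; nothing more can be done
None
```

The job is handed in at 19.0 s on the robot's clock: the level sits in the pocket, the shelf is pressed down with 17 N, and the bubble measures within about 0.5 mm of centre with the knob still held; no verdict came back.

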